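Open the cordless table mill whose cap turns an unknown way

TASK

Make the mill safe and open it for cleaning: pull the battery pack straight up out of its spring-catch socket, leave it standing upright in the middle of the wooden tray, and only then unlock the mill's cap, without knocking the other kitchen things about. Nobody remembers whether the cap loosens clockwise or anticlockwise, so try both ways until you find the one that frees it. Finish still holding the cap in the gripper, level and still, about 10 cm above its seat.

Things in the scene. Friction and masses are not known exactly. Their poses are not given: they have to be found in the camera images.
- mill: Cordless table mill: an aluminium block 120 (x) x 220 (y) x 110 mm tall that is fixed to the counter; its flat top is 110 mm above the counter. Origin: centre of its underside, z up, x and y along its sides. In its frame the pack's socket is centred at x=0, y=-55 mm, and the cap's seat at x=0, y=+55 mm.
- pack: Battery pack: upright grey plastic block 44 (x) x 30 (y) x 92 mm tall, about 0.2 kg, no cable. Origin: centre of its underside, z up. It starts in the mill's socket, its axes parallel to the mill's; the upper 52 mm stick out above the mill's top and can be gripped across the 30 mm (y) width.
- socket (a point): Middle of the mouth of the pack's socket in the mill's top, axes as the mill. The socket is 40 mm deep, 1 mm clearance each side. A sprung ball in its wall catches a notch near the pack's foot: the first 15 mm of the straight upward pull resist with 5 to 20 N, then the pack slides freely and is out after 40 mm.
- cap: Mill cap: black plastic disc 68 mm across, 8 mm thick, with an upright grey wing (grip bar) across its middle, 54 mm long (cap's x), 14 mm wide (y), 32 mm tall above the disc; about 0.13 kg. Origin: on its axis at the disc's underside, z up; the wing spans z = 8 to 40 mm. A plug 53 mm across and a locking bar reach down to z = -36 mm inside the mill. It starts seated and locked, wing along the mill's x within 0.09 rad.
- seat (a point): Centre of the cap's seat, on the mill's top; axes as the mill. The cap turns easily and does not rise as it turns. One way the wing meets a firm stop about 10 to 20 degrees from the mill's x; the other way it turns to a firm stop a little past 80 degrees, and from 68 degrees on it lifts straight out. Which way is which differs from run to run and cannot be seen. Locked, it lifts 2 mm at most.
- tray: Wooden tray, open, 150 (x) x 130 (y) x 18 mm high, walls and floor 6 mm, loose, 0.6 kg. Origin: centre of its underside, z up. The pack is to stand on its floor.
- jar: Bystander: clear glass jar with a screw lid, 76 mm across, 110 mm tall. Origin: centre of its underside.
- salt: Bystander: white ceramic salt cellar, 68 mm across, 62 mm tall. Origin: centre of its underside.
- spatula: Bystander: yellow silicone spatula 260 mm long, lying flat along its x. Origin: centre of its underside.
- cup: Bystander: clay cup, 72 mm across, 75 mm tall. Origin: centre of its underside.
- mortar: Bystander: stone mortar bowl, 120 mm across, 65 mm tall. Origin: centre of its underside.
There are look-alikes about, which are no part of the job. What is shaped like the cap but green is not meant.

How it is judged:
By the outcome, as a careful person would: the job done as asked, in the order asked, and still so for the second after the job is handed in, while the arm keeps its last pose, push and grip.
It also fails if it takes over 58 s, if anything falls off the work surface, if the arm or the gripper's body presses on something with over 40 N, if the wrist force passes 120 N, or if a joint passes its speed limit or range.

ROBOT

A 7-joint arm with a two-finger parallel gripper is mounted at the origin on the work surface. World frame = base frame: x ahead of the robot, y to its left, z up, the work surface at z = 0. Lengths are in mm, angles in rad, forces in N, time in s.
With the tool pointing down it reaches from about 400 to 875 mm from the base axis. Payload 4.4 kg.
Tool frame: the origin (TCP) lies on the centre line of the jaws, within the pads' length; the fingertips stand 25 mm ahead of it and the grasp point (between the pads) lies 6 mm ahead of it; x points along the fingers, y is the direction in which the jaws open and shut, and the axes are right-handed (so a half turn about x gives the same grasp; the last joint's range is limited). The gripper opens to 85 mm and grips with 20 to 120 N. Pads are 22 mm wide; open, the fingers measure 114 mm over their backs; the gripper's body (76 mm by 85 mm) begins 54 mm behind the grasp point. The pads swing forward as they close: fully open they stand 13 mm farther back than shut.
Start: joints at [-1.177, 0.628, 0.038, 1.517, -0.027, 0.996, -0.02], TCP at [288.43, 582.517, 256.313] pointing down, gripper open.
Joint ranges: [-3.06, 3.06], [-0.37, 2.12], [-1.25, 1.32], [0.18, 2.47], [-1.1, 4.24], [0.23, 1.98], [-2.94, 2.94]. Speed limits (rad/s): [2.57, 2.57, 3.14, 3.14, 3.14, 3.14, 3.14].

INTERFACE

Orientations are given as [roll, pitch, yaw] about the fixed x, y, z axes, in that order (R = Rz(yaw) Ry(pitch) Rx(roll)).
In Python, from cell import * gives the robot as it stands. The module is installed in compiled form; this text tells all that it offers.
- The arm moves only by the tool jog_arm, never from a script. Its argument "series" is a list of rows, each a list of 3 entries, a list of its own where there are three numbers: the turn, a rotation vector about the tool's x, y, z in degrees, then the shift along the tool's x, y, z in mm, then the gripper's target within -1 to 1 (shut at 1, half-way at 0, fully open at -1). In form: [[[rx, ry, rz], [dx, dy, dz], hand], ...]. A call has 1 to 8 rows; each row shifts and turns the commanded pose from where the row before left it, along the tool's axes as they then stand; what a row does not reach is not made up. A row lasts 1/8 s, in which the tool goes at most 62.5 mm and 10.7 degrees, less where a joint would pass 70% of its speed; a pose out of reach is approached as far as the arm can. A call is refused whole if a number of a shift passes 62.5 or a number of a turn 10.7, either way. A call with a gripper value outside its range is refused whole. The fingers move at their own pace and stop on an object; the grip force is fixed at half the most. Time passes only in rows, so rows that do not move let the fingers close. It gives the time, the measured TCP pose, the force and the opening at its end, in the units of the state.
- read_state(): the state, without advancing time (a new reading comes with each control period).
- get_image(name): name is "side" or "top" or "wrist"; returns a dict with "img" (480x640x3 uint8, red, green, blue), "range_z" (480x640 float32, mm along the optical axis (not along the pixel's ray), 0 where there is no reading), "fovy" (degrees; the focal length in pixels is half the picture's height over the tangent of half this angle, whatever the lens; pixels are square), "cx", "cy" (the principal point, pixels), "cam_to_world" (4x4, takes a point from camera to world coordinates). Camera axes: x right, y up, looking along -z (the intrinsics and any distortion apply to the point x, -y, -z); pixel columns grow to the right and rows downward; lengths in mm; the calibration is good to about 2 mm. A picture is of the moment at which its call begins.
- finish_job(): hands the job in, once; it reports no verdict.
The state is a dict: "clock": time; "qpos": joint angles; "qd": joint speeds; "tau": joint torques, N m; "eef_pos": TCP position; "tool_rot": TCP orientation; "force": force on the tool from outside, world axes, zero at the start; "torque": the same for the moment, N m; "width": finger opening in mm.
Only numpy, scipy, OpenCV 4.12 (cv2) and the standard library are available. Lean on these libraries where they do the work, as an engineer would, in place of code of your own. Each camera call takes 0.05 s, during which the arm holds its last target. There are 200 camera calls.

## Working session

There is one attempt and no reset: what is moved stays moved. The work goes in short steps, Python scripts to look and compute and a tool call to move; the robot and the scene stay as the last step left them, time stands still between calls to the robot, and variables do not carry over. Pictures are saved under pics/ and viewed, about 8 in all and at most 12, crops included, and the job is handed in when it is done.

Besides the shell and the picture viewer there is one more tool, called after "Call:" by a JSON object that holds its "api" and its "payload". jog_arm: Moves the arm, as the interface text tells. Its arguments: {"type":"object","properties":{"series":{"type":"array"}},"required":["series"]}

```bash
mkdir -p pics; cat > h.py <<'E'
from cell import *
import numpy as np, cv2
def cam(n):
    d=get_image(n); cv2.imwrite  # keep
    d['f']=240/np.tan(np.radians(d['fovy']/2)); return d
def pts(d):
    v,u=np.mgrid[0:480,0:640]; z=d['range_z']
    P=np.stack([(u-d['cx'])*z/d['f'],-(v-d['cy'])*z/d['f'],-z,np.ones_like(z)],-1)
    return (P@np.array(d['cam_to_world']).T)[...,:3]
E
python3 - <<'E'
from h import *
for n in('top','side'):
    d=cam(n); cv2.imwrite(f'pics/{n}0.png',d['img'][:,:,::-1]); P=pts(d)
    np.savez(f'{n}0.npz',img=d['img'],P=P,z=d['range_z'],f=d['f'],cx=d['cx'],cy=d['cy'],T=d['cam_to_world'])
    print(n,d['fovy'],d['cx'],d['cy'],np.round(d['cam_to_world'],3).tolist(),[k for k in d], (d['range_z']>0).mean())
print(read_state())
E
```

```text
top 56.29493045458975 312.6486398504285 244.18410170149954 [[0.018, 0.995, -0.101, 410.178], [-1.0, 0.017, -0.008, 30.075], [-0.007, 0.102, 0.995, 1138.312], [0.0, 0.0, 0.0, 1.0]] ['img', 'range_z', 'fovy', 'cx', 'cy', 'cam_to_world', 'f'] 0.996005859375
side 52.620813224472954 315.7558580192474 244.85225805562456 [[0.96, 0.182, -0.212, 325.326], [-0.279, 0.635, -0.72, -678.08], [0.004, 0.751, 0.661, 778.885], [0.0, 0.0, 0.0, 1.0]] ['img', 'range_z', 'fovy', 'cx', 'cy', 'cam_to_world', 'f'] 0.99623046875
{'clock': 0.1, 'qpos': array([-1.17677883,  0.62921817,  0.03844901,  1.5182559 , -0.02702027,
        0.99628417, -0.01995748]), 'qd': array([ 0.00062872, -0.00115026,  0.00167033, -0.00124376, -0.00082853,
        0.00120262,  0.00104263]), 'tau': array([ 1.94104425e-03, -5.64540231e+01,  1.23000596e+00, -1.93976891e+01,
        1.11929473e-02,  5.39154091e-03,  1.06932029e-05]), 'eef_pos': array([288.20553724, 582.05118696, 255.50792381]), 'tool_rot': array([-1.57101464,  1.56914846, -2.03080381]), 'force': array([-0.79703112,  0.43359433,  0.23001699]), 'torque': array([ 0.02295931,  0.00691402, -0.02886256]), 'width': 85.32152823773848}
```

View pics/top0.png

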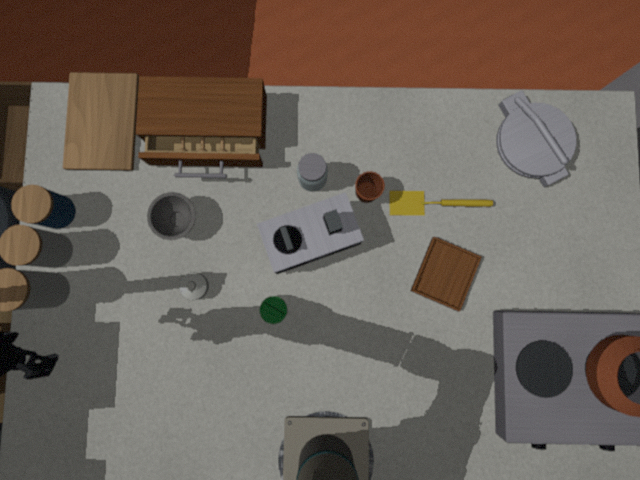

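View pics/side0.png

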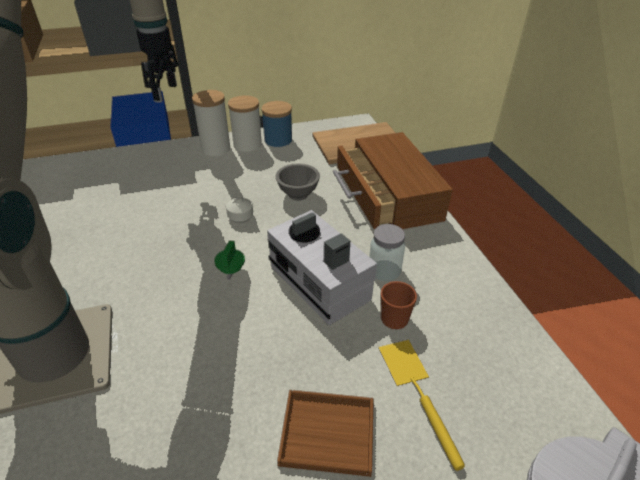

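The top view shows the mill at about (311,234), the pack at (335,221), the black cap at (288,239) and the tray at (446,272). The green decoy is at (273,310), and the cup, jar and spatula are close to the pack.

```bash
python3 - <<'E'
import numpy as np,cv2
def rect(Q):
    r=cv2.minAreaRect(Q[:,:2].astype(np.float32)); b=cv2.boxPoints(r)
    e=b[1]-b[0],b[2]-b[1]; return np.round(r[0],1),[(round(float(np.hypot(*x)),1),round(float(np.degrees(np.arctan2(x[1],x[0]))),1)) for x in e],len(Q),np.round(np.median(Q[:,2]),1)
def big(m):
    n,l,s,c=cv2.connectedComponentsWithStats(m.astype(np.uint8)); i=1+np.argmax(s[1:,4]); return l==i
for n,(mu,mv,w),(tu,tv) in(('top',(311,234,60),(446,272)),('side',(322,265,65),(328,432))):
    D=np.load(n+'0.npz');P=D['P'];v,u=np.mgrid[0:480,0:640]
    R=(abs(u-mu)<w)&(abs(v-mv)<w); z=P[...,2]
    hull=big(R&(abs(z-110)<8)); print(n,'milltop',rect(P[hull]))
    c=cv2.convexHull(np.argwhere(hull)[:,::-1].astype(np.int32)); k=np.zeros((480,640),np.uint8); cv2.fillConvexPoly(k,c,1)
    R2=cv2.dilate(k,np.ones((15,15)))>0
    print('pack',rect(P[big(R2&(abs(z-162)<5))])); m=R2&(abs(z-150)<5)
    for lab in range(1,cv2.connectedComponents(m.astype(np.uint8))[0]):
        q=cv2.connectedComponents(m.astype(np.uint8))[1]==lab
        if q.sum()>25: print('wing?',rect(P[q]),u[q].mean(),v[q].mean())
    m=big((abs(u-tu)<70)&(abs(v-tv)<70)&(z>11)&(z<30)); print('tray',rect(P[m]),'floor',np.median(z[(abs(u-tu)<8)&(abs(v-tv)<8)]))
E
```

```text
top milltop (array([544.3,  46.6]), [(220.1, -69.2), (121.0, 20.8)], 4245, np.float64(109.1))
pack (array([563.4,  -4.7]), [(29.7, -68.7), (44.2, 21.3)], 269, np.float64(160.9))
wing? (array([524.1,  97.8]), [(13.8, -69.4), (53.2, 20.6)], 147, np.float64(149.0)) 286.05442176870747 237.8639455782313
tray (array([ 456.6, -294.9]), [(149.9, -22.6), (131.4, 67.4)], 577, np.float64(16.2)) floor 4.772709383850497
side milltop (array([546. ,  46.9]), [(223.8, -68.8), (122.9, 21.2)], 3242, np.float64(109.6))
pack (array([565.5,  -4.3]), [(32.4, -67.5), (45.9, 22.5)], 266, np.float64(161.6))
wing? (array([526.4,  98. ]), [(17.2, -70.5), (53.7, 19.5)], 137, np.float64(148.9)) 303.3211678832117 218.33576642335765
wing? (array([563.2, -16.8]), [(49.7, -13.2), (25.1, 76.8)], 99, np.float64(150.1)) 336.73737373737373 249.40404040404042
tray (array([ 459.6, -294.8]), [(150.2, -22.3), (132.1, 67.7)], 1379, np.float64(16.9)) floor 5.7381254067057625
```

```bash
cat >> h.py <<'E'
from scipy.spatial.transform import Rotation as Ro
def plan(p,jaw=None):
    """turn (rotvec deg, tool axes) then shift (tool axes after turn) to reach TCP p, tool down, jaws at world angle jaw"""
    s=read_state(); R=Ro.from_euler('xyz',s['tool_rot']); M=R.as_matrix()
    cur=np.degrees(np.arctan2(M[1,1],M[0,1]))
    if jaw is None: jaw=cur
    a=np.radians(jaw-180*round((jaw-cur)/180)); y=np.array([np.cos(a),np.sin(a),0]); x=np.array([0,0,-1.])
    N=np.c_[x,y,np.cross(x,y)]
    print('t %.2f'%s['clock'],'jaw %.2f'%cur,'pos',np.round(s['eef_pos'],1),'F',np.round(s['force'],1),'tq',np.round(s['torque'],2),'w %.1f'%s['width'],'q',np.round(s['qpos'],2))
    print(' tilt x-axis',np.round(M[:,0],4),'turn',np.round(np.degrees((R.inv()*Ro.from_matrix(N)).as_rotvec()),2),'shift',np.round(N.T@(np.array(p)-s['eef_pos']),1))
E
python3 - <<'E'
from h import *
plan([564.7,-4.6,220],111)
E
```

```text
t 0.10 jaw 63.66 pos [288.2 582.1 255.5] F [-0.8  0.4  0.2] tq [ 0.02  0.01 -0.03] w 85.3 q [-1.18  0.63  0.04  1.52 -0.03  1.   -0.02]
 tilt x-axis [-7.0e-04 -1.5e-03 -1.0e+00] turn [-4.734e+01 -4.000e-02  9.000e-02] shift [  35.5 -646.8   47.9]
```

Call:
{"api": "jog_arm", "payload": {"series": [[[-9.5,0,0],[0,0,0],-1],[[-9.5,0,0],[0,0,0],-1],[[-9.5,0,0],[0,0,0],-1],[[-9.5,0,0],[0,0,0],-1],[[-9.3,0,0],[0,0,0],-1],[[0,0,0],[0,-50,4],-1],[[0,0,0],[0,-50,4],-1],[[0,0,0],[0,-50,4],-1]]}}

```text
clock: 1.1
eef_pos: [353.7, 445.0, 255.8]
tool_rot: [-2.316, 1.57, -1.95]
force: [1.0, 0.6, -0.1]
width: 85.8
```

Call:
{"api": "jog_arm", "payload": {"series": [[[0,0,0],[0,-55,4],-1],[[0,0,0],[0,-55,4],-1],[[0,0,0],[0,-55,4],-1],[[0,0,0],[0,-55,4],-1],[[0,0,0],[0,-55,4],-1],[[0,0,0],[0,-55,4],-1],[[0,0,0],[0,-50,4],-1],[[0,0,0],[0,0,0],-1]]}}

```text
clock: 2.1
eef_pos: [516.7, 96.7, 255.8]
tool_rot: [-1.952, 1.568, -1.595]
force: [0.4, -0.6, -0.9]
width: 85.4
```

```bash
python3 - <<'E'
from h import *
plan([564.7,-4.6,220],111)
d=cam('wrist'); cv2.imwrite('pics/w1.png',d['img'][:,:,::-1])
P=pts(d);z=P[...,2];m=(abs(z-161)<5)
n,l,s,c=cv2.connectedComponentsWithStats(m.astype(np.uint8))
for i in range(1,n):
    if s[i,4]>200: print(s[i],np.round(np.median(P[l==i],0),1),cv2.minAreaRect(P[l==i][:,:2].astype(np.float32)))
E
```

```text
t 2.10 jaw 110.46 pos [516.7  96.7 255.8] F [ 0.4 -0.6 -0.9] tq [ 0.04 -0.    0.  ] w 85.4 q [-0.12  0.45 -0.17  1.86  0.1   0.84  1.59]
 tilt x-axis [-1.0e-04 -2.6e-03 -1.0e+00] turn [-0.54 -0.06  0.14] shift [  35.8 -111.7    8.5]
[ 131  237   57   64 3012] [562.4  -3.5 162.3] ((564.4793090820312, -4.137218475341797), (44.424373626708984, 30.668800354003906), 20.63335609436035)
```

Call:
{"api": "jog_arm", "payload": {"series": [[[-0.4,0,0],[0,-37,3],-1],[[0,0,0],[0,-37,3],-1],[[0,0,0],[0,-37.5,2.5],-1],[[0,0,0],[20,0,0],-1],[[0,0,0],[15,0,0],-1],[[0,0,0],[0,0,0],-1],[[0,0,0],[0,0,0],-1]]}}

```text
clock: 3.02
eef_pos: [563.7, 2.2, 221.6]
tool_rot: [0.474, 1.57, 0.848]
force: [-0.2, 0.3, 0.0]
width: 85.8
```

```bash
python3 - <<'E'
from h import *
plan([564.6,-4.4,144],110.8)
E
```

```text
t 3.02 jaw 111.46 pos [563.7   2.2 221.6] F [-0.2  0.3  0. ] tq [0.02 0.01 0.  ] w 85.8 q [ 0.05  0.55 -0.16  1.8   0.11  0.8   1.78]
 tilt x-axis [ 4.e-04  4.e-04 -1.e+00] turn [ 0.66  0.03 -0.01] shift [77.6 -6.5 -1.5]
```

Call:
{"api": "jog_arm", "payload": {"series": [[[0.6,0,0],[20,-6.5,-1.5],-1],[[0,0,0],[20,0,0],-1],[[0,0,0],[20,0,0],-1],[[0,0,0],[17,0,0],-1],[[0,0,0],[0,0,0],-1],[[0,0,0],[0,0,0],-1]]}}

```text
clock: 3.78
eef_pos: [565.1, -5.4, 144.9]
tool_rot: [-0.273, 1.57, 0.089]
force: [0.5, 0.1, 0.0]
width: 85.1
```

```bash
python3 - <<'E'
from h import *
plan([564.6,-4.4,144],110.8)
E
```

```text
t 3.77 jaw 110.77 pos [565.1  -5.4 144.9] F [0.5 0.1 0. ] tq [ 0.05  0.   -0.03] w 85.1 q [ 0.05  0.66 -0.13  1.86  0.14  0.63  1.76]
 tilt x-axis [ 1.1e-03  1.0e-04 -1.0e+00] turn [-0.03  0.06  0.02] shift [ 0.9  1.1 -0.1]
```

Call:
{"api": "jog_arm", "payload": {"series": [[[0,0,0],[0,1,0],-1],[[0,0,0],[0,0,0],1],[[0,0,0],[0,0,0],1],[[0,0,0],[0,0,0],1],[[0,0,0],[0,0,0],1],[[0,0,0],[0,0,0],1],[[0,0,0],[0,0,0],1]]}}

```text
clock: 4.65
eef_pos: [564.4, -4.6, 144.5]
tool_rot: [-0.26, 1.57, 0.103]
force: [-1.1, -0.3, 2.7]
width: 29.1
```

Call:
{"api": "jog_arm", "payload": {"series": [[[0,0,0],[-4,0,0],1],[[0,0,0],[-4,0,0],1],[[0,0,0],[-4,0,0],1],[[0,0,0],[-4,0,0],1],[[0,0,0],[-4,0,0],1],[[0,0,0],[0,0,0],1]]}}

```text
clock: 5.4
eef_pos: [565.0, -5.1, 165.4]
tool_rot: [-0.557, 1.568, -0.195]
force: [-0.7, 0.6, -2.5]
width: 29.3
```

```bash
python3 - <<'E'
from h import *
plan([564.6,-4.4,220],110.8)
d=cam('side'); cv2.imwrite('pics/s2.png',d['img'][150:350,220:480,::-1])
P=pts(d)
E
```

```text
t 5.40 jaw 110.73 pos [565.   -5.1 165.4] F [-0.7  0.6 -2.5] tq [ 0.03 -0.02  0.03] w 29.3 q [ 0.05  0.63 -0.14  1.85  0.13  0.68  1.77]
 tilt x-axis [ 2.4e-03 -5.0e-04 -1.0e+00] turn [-0.07  0.12  0.07] shift [-54.6   0.8  -0.2]
```

Call:
{"api": "jog_arm", "payload": {"series": [[[0,0.1,0],[-10,0,0],1],[[0,0,0],[-10,0,0],1],[[0,0,0],[-15,0,0],1],[[0,0,0],[-15,0,0],1],[[0,0,0],[-15,0,0],1],[[0,0,0],[0,0,0],1]]}}

```text
clock: 6.2
eef_pos: [565.3, -4.6, 230.9]
tool_rot: [-0.689, 1.569, -0.327]
force: [0.3, 0.4, -2.4]
width: 29.6
```

```bash
python3 - <<'E'
from h import *
plan([458.1,-294.9,200],67.5)
d=cam('side'); cv2.imwrite('pics/s2.png',d['img'][100:400,220:520,::-1])
P=pts(d);m=(P[...,2]>130)&(P[...,2]<240)&(abs(P[...,0]-565)<60)&(abs(P[...,1]+5)<60);z=P[...,2][m];print(np.percentile(z,[0,1,3,10]))
E
```

```text
t 6.20 jaw 110.75 pos [565.3  -4.6 230.9] F [ 0.3  0.4 -2.4] tq [ 0.01 -0.01  0.01] w 29.6 q [ 0.06  0.54 -0.15  1.79  0.11  0.82  1.79]
 tilt x-axis [ 1.6e-03 -5.0e-04 -1.0e+00] turn [4.325e+01 9.000e-02 3.000e-02] shift [  30.9 -309.3   12.1]
[155.20597882 156.92787783 158.72408792 163.1542331 ]
```

View pics/s2.png

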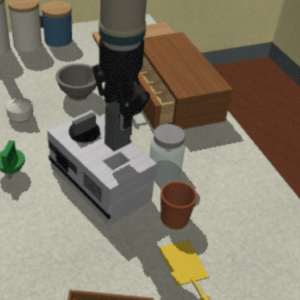

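The crop shows the pack held clear above the empty socket at (120,160), hanging straight down. Next I take it to the tray.

Call:
{"api": "jog_arm", "payload": {"series": [[[8.6,0,0],[0,0,0],1],[[8.6,0,0],[0,0,0],1],[[8.6,0,0],[0,0,0],1],[[8.6,0,0],[0,0,0],1],[[8.8,0,0],[0,0,0],1],[[0,0,0],[0,-45,2],1],[[0,0,0],[0,-45,2],1],[[0,0,0],[0,-45,2],1]]}}

```text
clock: 7.25
eef_pos: [517.4, -132.6, 228.7]
tool_rot: [-2.594, 1.568, -2.985]
force: [0.1, -0.2, -2.1]
width: 29.4
```

Call:
{"api": "jog_arm", "payload": {"series": [[[0,0,0],[0,-45,2],1],[[0,0,0],[0,-45,2],1],[[0,0,0],[0,-45,2],1],[[0,0,0],[0,-39,0],1],[[0,0,0],[0,0,0],1],[[0,0,0],[0,0,0],1]]}}

```text
clock: 8.0
eef_pos: [457.4, -293.9, 229.0]
tool_rot: [-3.077, 1.568, 2.815]
force: [0.7, 0.2, -3.1]
width: 29.4
```

```bash
python3 - <<'E'
from h import *
plan([458.1,-294.9,82],67.5)
for n in('side','top'):
    d=cam(n);P=pts(d);v,u=np.mgrid[0:480,0:640]
    z=P[...,2];m=(z>10)&(z<24)&(abs(P[...,0]-458)<105)&(abs(P[...,1]+295)<100);Q=P[m]
    # trim strays: robust tray box
    k=cv2.connectedComponentsWithStats(m.astype(np.uint8));i=1+np.argmax(k[2][1:,4]);print(n,cv2.minAreaRect(P[k[1]==i][:,:2].astype(np.float32)))
    m=(z>145)&(z<200)&(abs(P[...,0]-458)<70)&(abs(P[...,1]+295)<70);print(np.percentile(z[m],[0,1,3,10]) if m.any() else '')
E
```

```text
t 8.00 jaw 67.57 pos [ 457.4 -293.9  229. ] F [ 0.7  0.2 -3.1] tq [0.09 0.   0.03] w 29.4 q [ 0.48  0.51  0.06  1.85 -0.04  0.79  1.74]
 tilt x-axis [-2.5e-03  8.0e-04 -1.0e+00] turn [ 0.07 -0.15  0.01] shift [147.   -0.6   1. ]
side ((459.8014831542969, -294.3712158203125), (132.55123901367188, 150.05906677246094), 67.58221435546875)
[152.45083307 154.51037931 155.52642136 158.59766682]
top ((456.978759765625, -294.4122009277344), (131.6543426513672, 150.5816192626953), 67.67345428466797)
[152.11166734 152.19478004 153.47043483 157.6041164 ]
```

Call:
{"api": "jog_arm", "payload": {"series": [[[0,-0.1,0],[30,-0.6,1],1],[[0,0,0],[35,0,0],1],[[0,0,0],[35,0,0],1],[[0,0,0],[25,0,0],1],[[0,0,0],[15,0,0],1],[[0,0,0],[4,0,0],1],[[0,0,0],[0,0,0],1],[[0,0,0],[0,0,0],1]]}}

```text
clock: 9.1
eef_pos: [458.7, -296.2, 86.6]
tool_rot: [-0.572, 1.568, -0.963]
force: [0.2, -0.1, -2.5]
width: 29.1
```

Call:
{"api": "jog_arm", "payload": {"series": [[[0,0,0],[2,0,0],1],[[0,0,0],[0,0,0],1]]}}

```text
clock: 9.35
eef_pos: [458.1, -296.0, 83.9]
tool_rot: [-0.977, 1.569, -1.368]
force: [0.1, 0.3, -1.9]
width: 29.2
```

Call:
{"api": "jog_arm", "payload": {"series": [[[0,0,0],[1.3,0,0],1],[[0,0,0],[0,0,0],1]]}}

```text
clock: 9.6
eef_pos: [458.0, -295.8, 82.3]
tool_rot: [-1.386, 1.57, -1.778]
force: [-0.1, 0.3, -2.4]
width: 29.6
```

Call:
{"api": "jog_arm", "payload": {"series": [[[0,0,0],[1.2,1,0],1],[[0,0,0],[0,0,0],1]]}}

```text
clock: 9.85
eef_pos: [458.4, -294.8, 81.0]
tool_rot: [-1.42, 1.57, -1.812]
force: [0.2, -0.3, -2.1]
width: 29.5
```

Call:
{"api": "jog_arm", "payload": {"series": [[[0,0,0],[0.8,0,0],1],[[0,0,0],[0,0,0],1]]}}

```text
clock: 10.1
eef_pos: [458.5, -295.0, 80.5]
tool_rot: [-1.077, 1.569, -1.469]
force: [-0.4, -0.5, 0.6]
width: 29.2
```

Call:
{"api": "jog_arm", "payload": {"series": [[[0,0,0],[0,0,0],0.2],[[0,0,0],[0,0,0],0.1],[[0,0,0],[0,0,0],-0.2],[[0,0,0],[0,0,0],-0.6],[[0,0,0],[0,0,0],-1],[[0,0,0],[0,0,0],-1],[[0,0,0],[-10,0,0],-1],[[0,0,0],[-15,0,0],-1]]}}

```text
clock: 11.1
eef_pos: [458.3, -294.9, 106.0]
tool_rot: [-1.659, 1.57, -2.051]
force: [0.5, -0.4, -0.1]
width: 86.2
```

Call:
{"api": "jog_arm", "payload": {"series": [[[0,0,0],[-35,0,0],-1],[[0,0,0],[-40,0,0],-1],[[0,0,0],[-40,0,0],-1],[[0,0,0],[-20,0,0],-1],[[0,0,0],[0,0,0],-1]]}}

```text
clock: 11.72
eef_pos: [459.4, -295.4, 242.9]
tool_rot: [-0.326, 1.565, -0.717]
force: [-0.8, -0.0, -0.2]
width: 85.4
```

```bash
python3 - <<'E'
from h import *
plan([525.3,98.0,240],111)
d=cam('side'); cv2.imwrite('pics/s3.png',d['img'][200:480,200:520,::-1]);P=pts(d);z=P[...,2]
m=(z>93)&(z<104)&(abs(P[...,0]-458)<50)&(abs(P[...,1]+295)<50);print(m.sum(),cv2.minAreaRect(P[m][:,:2].astype(np.float32)),np.median(z[m]))
m=(z>10)&(z<24)&(abs(P[...,0]-458)<105)&(abs(P[...,1]+295)<100)
print(cv2.minAreaRect(P[m][:,:2].astype(np.float32)))
E
```

```text
t 11.72 jaw 67.55 pos [ 459.4 -295.4  242.9] F [-0.8 -0.  -0.2] tq [-0.03 -0.03  0.  ] w 85.4 q [ 0.48  0.49  0.06  1.83 -0.04  0.81  1.74]
 tilt x-axis [ 0.0043 -0.0037 -1.    ] turn [-43.45   0.25   0.21] shift [  2.9 343.6 202.5]
530 ((460.71197509765625, -295.53466796875), (32.33549499511719, 43.88566207885742), 67.8407211303711) 97.37768140535303
((459.7145080566406, -294.7578125), (132.66986083984375, 150.2904052734375), 67.5589599609375)
```

View pics/s3.png

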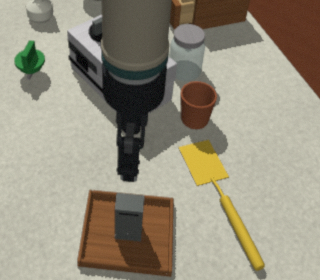

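The pack stands upright in the middle of the tray, at about (128,215) in the crop. Nothing else has been moved. Next is the cap.

Call:
{"api": "jog_arm", "payload": {"series": [[[-8.7,0.2,0.2],[0,0,0],-1],[[-8.7,0,0],[0,0,0],-1],[[-8.7,0,0],[0,0,0],-1],[[-8.7,0,0],[0,0,0],-1],[[-8.7,0,0],[0,0,0],-1],[[0,0,0],[0,43,25],-1],[[0,0,0],[0,43,25],-1],[[0,0,0],[0,43,25],-1]]}}

```text
clock: 12.78
eef_pos: [481.4, -145.9, 239.6]
tool_rot: [2.04, 1.565, 2.406]
force: [0.3, 0.3, -0.4]
width: 85.4
```

Call:
{"api": "jog_arm", "payload": {"series": [[[0,0,0],[0,43,26],-1],[[0,0,0],[0,43,26],-1],[[0,0,0],[0,43,25],-1],[[0,0,0],[0,43,25],-1],[[0,0,0],[0,42,25],-1],[[0,0,0],[0,0,0],-1],[[0,0,0],[0,0,0],-1]]}}

```text
clock: 13.65
eef_pos: [522.9, 97.0, 240.4]
tool_rot: [2.4, 1.566, 2.767]
force: [-0.5, -0.0, -1.1]
width: 85.5
```

```bash
python3 - <<'E'
from h import *
plan([525.3,98.0,147],110.6)
d=cam('wrist');P=pts(d);z=P[...,2];m=(abs(z-150)<5)&(np.hypot(P[...,0]-525,P[...,1]-98)<50)
print(m.sum(),cv2.minAreaRect(P[m][:,:2].astype(np.float32)),np.median(z[m]))
cv2.imwrite('pics/w4.png',d['img'][:,:,::-1])
E
```

```text
t 13.65 jaw 111.05 pos [522.9  97.  240.4] F [-0.5 -0.  -1.1] tq [-0.03 -0.05  0.  ] w 85.5 q [-0.11  0.49 -0.18  1.86  0.11  0.81  1.59]
 tilt x-axis [-0.0047  0.0019 -1.    ] turn [ 0.45 -0.22 -0.2 ] shift [93.4  0.1  2.6]
1642 ((525.476806640625, 98.46668243408203), (54.32041931152344, 13.761214256286621), 20.534177780151367) 150.15809471899865
```

View pics/w4.png

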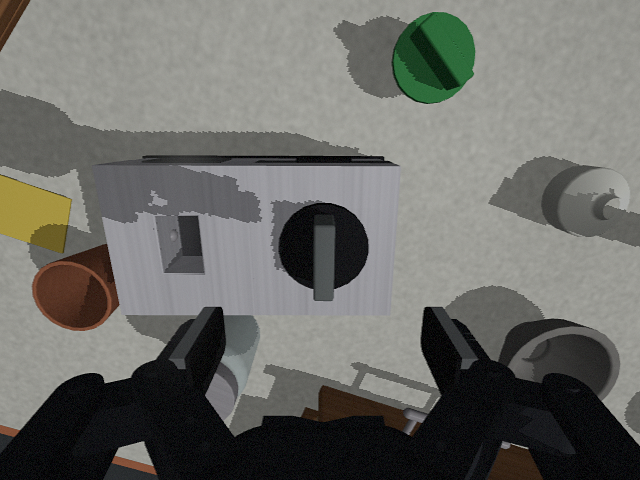

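The wrist view shows the empty socket at (183,244), with the black cap at (324,248) and its wing between the jaws' span. The wing's centre is (525.4, 98.3) and it lies at 20.5°.

Call:
{"api": "jog_arm", "payload": {"series": [[[0.5,-0.2,-0.2],[0,0.3,2.6],-1],[[0,0,0],[30,0,0],-1],[[0,0,0],[30,0,0],-1],[[0,0,0],[20,0,0],-1],[[0,0,0],[0,0,0],-1],[[0,0,0],[0,0,0],-1]]}}

```text
clock: 14.45
eef_pos: [526.9, 98.8, 162.1]
tool_rot: [-0.018, 1.567, 0.34]
force: [0.3, 1.0, -0.5]
width: 85.6
```

```bash
python3 - <<'E'
from h import *
plan([525.4,98.2,147],110.6)
E
```

```text
t 14.45 jaw 110.49 pos [526.9  98.8 162.1] F [ 0.3  1.  -0.5] tq [ 0.06 -0.02 -0.04] w 85.6 q [-0.14  0.6  -0.15  1.93  0.14  0.62  1.55]
 tilt x-axis [ 0.0034  0.0012 -1.    ] turn [-0.11  0.21  0.  ] shift [15.1 -0.  -1.6]
```

Call:
{"api": "jog_arm", "payload": {"series": [[[0,0.15,0],[15,0,-1.3],-1],[[0,0,0],[0,0,0],1],[[0,0,0],[0,0,0],1],[[0,0,0],[0,0,0],1],[[0,0,0],[0,0,0],1],[[0,0,0],[0,0,0],1],[[0,0,0],[0,0,0],1],[[0,0,0],[0,0,0],1]]}}

```text
clock: 15.45
eef_pos: [525.4, 98.8, 146.8]
tool_rot: [0.206, 1.57, 0.564]
force: [0.0, 0.6, 5.8]
width: 12.9
```

```bash
python3 - <<'E'
from h import *
plan([525.4,98.2,147],110.6)
E
```

```text
t 15.45 jaw 110.55 pos [525.4  98.8 146.8] F [0.  0.6 5.8] tq [-0.06  0.06 -0.01] w 12.9 q [-0.14  0.62 -0.14  1.94  0.15  0.59  1.54]
 tilt x-axis [ 5.e-04  3.e-04 -1.e+00] turn [-0.05  0.04 -0.01] shift [-0.2 -0.6 -0.2]
```

Call:
{"api": "jog_arm", "payload": {"series": [[[4,0,0],[0,0,0],1],[[4,0,0],[0,0,0],1],[[4,0,0],[0,0,0],1],[[0,0,0],[0,0,0],1]]}}

```text
clock: 15.95
eef_pos: [525.4, 98.9, 146.8]
tool_rot: [-0.133, 1.57, 0.017]
force: [0.5, -0.7, 5.8]
width: 13.0
```

```bash
python3 - <<'E'
from h import *
plan([525.4,98.2,147],98.55)
E
```

```text
t 15.95 jaw 98.63 pos [525.4  98.9 146.8] F [ 0.5 -0.7  5.8] tq [-0.06  0.02  0.21] w 13.0 q [-0.18  0.62 -0.08  1.94  0.09  0.58  1.4 ]
 tilt x-axis [ 8.e-04  0.e+00 -1.e+00] turn [0.08 0.04 0.01] shift [-0.2 -0.7 -0.1]
```

Call:
{"api": "jog_arm", "payload": {"series": [[[4,0,0],[0,0,0],1],[[4,0,0],[0,0,0],1],[[0,0,0],[0,0,0],1]]}}

```text
clock: 16.32
eef_pos: [525.5, 98.9, 146.9]
tool_rot: [-0.957, 1.569, -0.936]
force: [0.4, -1.6, 5.1]
width: 13.2
```

```bash
python3 - <<'E'
from h import *
plan([525.4,98.2,147],90.55)
E
```

```text
t 16.32 jaw 91.22 pos [525.5  98.9 146.9] F [ 0.4 -1.6  5.1] tq [-0.37  0.03  2.61] w 13.2 q [-0.21  0.62 -0.05  1.94  0.05  0.58  1.3 ]
 tilt x-axis [ 0.0014 -0.0018 -1.    ] turn [0.67 0.08 0.11] shift [-0.1 -0.7 -0.1]
```

Turning clockwise meets a firm stop (2.6 N·m) at about 18°, so the cap opens anticlockwise.

Call:
{"api": "jog_arm", "payload": {"series": [[[-7,0,0],[0,0,0],1],[[-7,0,0],[0,0,0],1],[[-7,0,0],[0,0,0],1],[[-7,0,0],[0,0,0],1],[[-7,0,0],[0,0,0],1],[[-7,0,0],[0,0,0],1],[[-7,0,0],[0,0,0],1],[[0,0,0],[0,0,0],1]]}}

```text
clock: 17.32
eef_pos: [525.6, 98.8, 146.8]
tool_rot: [-0.155, 1.57, 0.712]
force: [0.2, -1.3, 5.3]
width: 13.4
```

```bash
python3 - <<'E'
from h import *
plan([525.4,98.4,147],186)
E
```

```text
t 17.32 jaw 139.64 pos [525.6  98.8 146.8] F [ 0.2 -1.3  5.3] tq [-0.05  0.04  0.14] w 13.4 q [-0.05  0.63 -0.29  1.94  0.3   0.61  1.91]
 tilt x-axis [ 8.e-04  7.e-04 -1.e+00] turn [-4.636e+01  6.000e-02  3.000e-02] shift [-0.2  0.2 -0.4]
```

Call:
{"api": "jog_arm", "payload": {"series": [[[-7,0,0],[0,0,0],1],[[-7,0,0],[0,0,0],1],[[-7,0,0],[0,0,0],1],[[-7,0,0],[0,0,0],1],[[-6,0,0],[0,0,0],1],[[-6,0,0],[0,0,0],1],[[-6,0,0],[0,0,0],1],[[0,0,0],[0,0,0],1]]}}

```text
clock: 18.32
eef_pos: [525.5, 98.9, 146.8]
tool_rot: [-0.903, 1.57, 0.766]
force: [0.7, 0.7, 6.2]
width: 13.1
```

```bash
python3 - <<'E'
from h import *
plan([525.4,98.4,147],186)
E
```

```text
t 18.32 jaw -174.37 pos [525.5  98.9 146.8] F [0.7 0.7 6.2] tq [-0.08  0.03  0.09] w 13.1 q [ 0.1   0.67 -0.52  1.93  0.51  0.67  2.51]
 tilt x-axis [ 8.e-04  8.e-04 -1.e+00] turn [-0.37  0.04  0.05] shift [-0.2  0.2 -0.5]
```

Call:
{"api": "jog_arm", "payload": {"series": [[[0,0,0],[-2,0,0],1],[[0,0,0],[-2,0,0],1],[[0,0,0],[-2,0,0],1],[[0,0,0],[0,0,0],1]]}}

```text
clock: 18.82
eef_pos: [525.0, 98.7, 152.4]
tool_rot: [0.784, 1.57, 2.451]
force: [-0.4, 0.2, -2.8]
width: 13.0
```

Call:
{"api": "jog_arm", "payload": {"series": [[[0,0,0],[-8,0,0],1],[[0,0,0],[-10,0,0],1],[[0,0,0],[-14,0,0],1],[[0,0,0],[-16,0,0],1],[[0,0,0],[-16,0,0],1],[[0,0,0],[-16,0,0],1],[[0,0,0],[-10,0,0],1],[[0,0,0],[-4,0,0],1]]}}

```text
clock: 19.82
eef_pos: [525.3, 98.8, 247.1]
tool_rot: [-1.232, 1.57, 0.436]
force: [-0.2, 1.3, -1.2]
width: 12.7
```

Call:
{"api": "jog_arm", "payload": {"series": [[[0,0,0],[0,0,0],1],[[0,0,0],[0,0,0],1],[[0,0,0],[0,0,0],1],[[0,0,0],[0,0,0],1]]}}

```text
clock: 20.32
eef_pos: [524.9, 98.7, 246.1]
tool_rot: [1.29, 1.57, 2.958]
force: [-0.3, 0.4, -1.5]
width: 12.7
```

```bash
python3 - <<'E'
from h import *
plan([525.4,98.4,247],186)
d=cam('side'); cv2.imwrite('pics/s5.png',d['img'][60:,120:520,::-1]);P=pts(d);z=P[...,2]
m=(z>93)&(z<104)&(abs(P[...,0]-458)<50)&(abs(P[...,1]+295)<50);print(m.sum(),cv2.minAreaRect(P[m][:,:2].astype(np.float32)))
E
```

```text
t 20.32 jaw -174.44 pos [524.9  98.7 246.1] F [-0.3  0.4 -1.5] tq [0.01 0.03 0.01] w 12.7 q [ 0.17  0.54 -0.61  1.84  0.39  0.89  2.61]
 tilt x-axis [-8.e-04  2.e-04 -1.e+00] turn [-0.44  0.01 -0.05] shift [-0.9 -0.4 -0.4]
527 ((460.73345947265625, -295.59991455078125), (32.39550018310547, 43.81022262573242), 66.95807647705078)
```

View pics/s5.png

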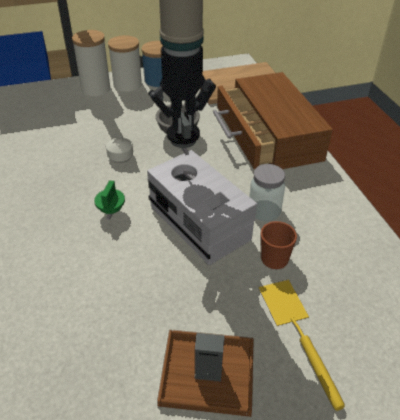

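The cap hangs in the gripper above the open seat, which is at (185,172), and the pack stands in the tray. I'll check the cap's height and level once more, then hand in.

```bash
python3 - <<'E'
from h import *
d=cam('side');P=pts(d);z=P[...,2];r=np.hypot(P[...,0]-525,P[...,1]-98.7)
m=(r>22)&(r<34)&(z>195)&(z<224);Q=P[m];print(m.sum(),np.percentile(z[m],[5,50,95]))
t=Q[(Q[:,2]>213)];print(len(t),np.linalg.lstsq(np.c_[t[:,:2]-[525,98.7],np.ones(len(t))],t[:,2],rcond=None)[0] if len(t)>10 else '')
print(read_state()['width'],finish_job())
E
```

```text
369 [196.61523039 215.99745136 219.10355355]
256 [1.02022076e-02 1.29880690e-03 2.16872543e+02]
the job is handed in; nothing more can be done
13.138438575568301 None
```

The job is done and handed in at about 20 s of the 58 s allowed. I pulled the pack straight up out of the socket and stood it upright in the middle of the tray. Only then did I turn the cap. Clockwise it met a firm stop at about 18°, with 2.6 N·m at the wrist. Anticlockwise it turned freely to about 75° and lifted straight out.

**Last checks:**
- **Pack:** it measured upright and within about 1–2 mm of the tray's centre, and had not moved since I let go.
- **Cap:** it is held in the gripper about 99 mm above its seat, with a tilt of about 0.6° and a steady wrist force of about its own weight.
- **Other things:** the last picture shows nothing else moved, but I did not measure each one. No wrist force reading passed 7 N.
- **Small disagreement:** the side and top views differed by 2–3 mm in x on the tray, so I placed the pack at the average of the two.

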